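# Load the battery and hold the bayonet contact plug home on a gas meter

## Task

Get the blue gas meter ready for its power-on check: first stand the tall grey battery pack fully down in the free bay of the meter's battery well and let go of it. Then put the red bayonet plug into the meter's keyhole socket, push it in against the spring until its flange is flush with the metal plate, and turn it a quarter turn clockwise (seen from above) to its stop. Finish while still gripping the plug and holding it pressed flush (it springs up if let go); leave the two cells in the well and everything else on the bench where they are.

Things in the scene. Friction and masses are not known exactly. Their poses are not given: they have to be found in the camera images.
- meter: Fixed blue instrument, 120 (x) by 270 (y) by 75 mm high, origin at the centre of its underside. At its -y end a metal plate with the keyhole socket; at its +y end the open battery well: black floor 35 mm above the table, inside 40 mm (x) by 88 mm (y), centred 85 mm from the origin along +y, rim 75 mm above the table. An eyepiece sticks out 25 mm on the -x side.
- socket (a point): Centre of the keyhole mouth in the plate's top face, 75 mm above the table, at (0, -75) mm in the meter's frame; axes as the meter's. The plate is 8 mm thick; opening: slot 45 mm along x, 14 mm wide, with a 20 mm square hole in the middle. Below the plate, stops let the lug bar turn only clockwise seen from above, from the slot direction to a stop just past 90 degrees.
- seat (a joint): Copper spring seat in the socket, pressed straight down by the plug: 0 = up (its top 9 mm below the plate's top face), grows downward, at most 15 mm. 500 N/m plus 2 N preload: about 8.5 N at 13 mm, where the plug's flange is flush on the plate. A plug turned and let go rises 7 mm until its lugs catch under the plate (seat at 6 mm).
- bay: The free place in the battery well: a flat copper contact (24 by 18 mm) on the well's floor, 35 mm above the table; origin at its centre, axes as the meter's. It is one of three places (-29, 0 or +29 mm from the well's middle along the meter's y); the cells fill the other two. The gap is 40 mm along x by 31 to 32 mm along y, its middle within 1 mm of this point.
- pack: Loose grey battery pack with a blue band at the foot and brass contacts on top, standing upright: 36 (x) by 28 (y) by 95 mm high, about 170 g; origin at the centre of its underside. It goes into the bay upright with its 36 mm side along the meter's x, and then stands 55 mm out of the well.
- plug: Loose red bayonet plug, 90 g, upright in its stand. Origin: centre of its lower end. Going up: steel lug bar 40 (x) by 10 mm, 0 to 7; stem 15 mm across, to 22; round flange 56 mm across, 22 to 28; grip bar 28 to 68, 44 (x) by 22 mm (y), white line on top along x. Grip and lug bar both lie along x; half a turn makes no difference. Flush in the socket, its origin is 22 mm below the plate's top face.
- stand: Fixed round wooden ring, 62 mm outside, 47 mm inside, 26 mm high, origin at the centre of its underside; the plug's flange rests on it.
- cell_square: Loose green cell, 36 by 26 by 42 mm high, in the well (its top 77 mm above the table). Origin at the centre of its underside. Leave it there.
- cell_round: Loose orange round cell, 26 mm diameter, 40 mm high, in the well. Origin at the centre of its underside. Leave it there.
- jar: Loose jar, 52 mm diameter, 80 mm high, bystander; origin at the centre of its underside.
- driver: Loose screwdriver, 180 mm long, lying on the table, handle to its -x, bystander.
- adaptor: Loose brass gas adaptor, 32 mm diameter, 45 mm high, bystander; origin at the centre of its underside.
There are look-alikes about, which are no part of the job. What is meant by the plug is not black or brown, and is the smaller of those in its own colour.

How it is judged:
By the outcome, as a careful person would: the job done as asked, in the order asked, and still so for the second after the job is handed in, while the arm keeps its last pose, push and grip.
It also fails if it takes over 61 s, if anything falls off the work surface, if the arm or the gripper's body presses on something with over 40 N, if the wrist force passes 120 N, or if a joint passes its speed limit or range.

## Robot

A 6-joint arm with a two-finger parallel gripper is mounted at the origin on the work surface. World frame = base frame: x ahead of the robot, y to its left, z up, the work surface at z = 0. Lengths are in m, angles in degrees, forces in N, time in s.
With the tool pointing down it reaches from about 0.35 to 0.875 m from the base axis. Payload 4.2 kg.
Tool frame: the origin (TCP) lies on the front face of the gripper's body, between the roots of the fingers; the fingertips stand finger_overhang ahead of it and the grasp point (between the pads) lies 51 mm ahead of it (finger_overhang is the distance from the TCP to the fingertips, in m); z points along the fingers, y is the line along which they close (so a half turn about z gives the same grasp; the last joint's range is limited). The gripper opens to 87 mm and grips with 3 to 60 N. Pads are 19 mm wide; open, the fingers measure 117 mm over their backs; the gripper's body (75 mm by 190 mm) begins 51 mm behind the grasp point.
Start: joints at [83.572, 22.042, 0.453, 0, -68.411, -14.817], TCP at [0.226, 0.583, 0.292] pointing down, gripper open.
Joint ranges: [-179.83, 179.83], [-69.29, 118.12], [-61.27, 80.66], [-181.25, 117.63], [-171.15, -9.14], [-177.46, 177.46]. Speed limits (degrees/s): [159.86, 159.86, 180, 180, 180, 180].

## Interface

Orientations are given as a 3x3 rotation matrix whose columns are the frame's x, y, z axes.
In Python, from station import sense, capture, camera_model, finish_job, finger_overhang gives the robot as it stands. The module is installed in compiled form; this text tells all that it offers.
- The arm moves only by the tool jog_arm, never from a script. Its argument "rows" is a list that holds one entry, the list of rows, each a list of 4 numbers: the shift along the tool's x, y, z in m, then the turn about the tool's z in rad. A call has 1 to 20 rows; each row shifts and turns the commanded pose from where the row before left it, along the tool's axes as they then stand; what a row does not reach is not made up. A row lasts 1/8 s, in which the tool goes at most 62.5 mm and 10.7 degrees, less where a joint would pass 70% of its speed; a pose out of reach is approached as far as the arm can. A call is refused whole if a number of a shift passes 0.0625 or a number of a turn 0.188, either way. A call with a gripper value outside its range is refused whole. "claw" is the opening, from 0 (shut) to 1 (fully open), set as the call begins (left out, the last holds). The fingers move at their own pace and stop on an object; the grip force is fixed at half the most. Time passes only in rows, so rows that do not move let the fingers close. It gives the time, the measured TCP pose, the force, the opening and the grip force at its end, in the units of the state.
- sense(): the state, without advancing time (a new reading comes with each control period).
- capture(name): name is "scene" or "top" or "wrist"; returns the picture (420x560x3 uint8, red, green, blue); there is no depth.
- camera_model(name): a dict with "fovy" (degrees; the focal length in pixels is half the picture's height over the tangent of half this angle, whatever the lens; pixels are square), "cx", "cy" (the principal point, pixels), "eye" and "rotation" of the camera in the world. Camera axes: x right, y down, z forward; pixel columns grow to the right and rows downward; lengths in m; the calibration is good to about 2 mm. The wrist camera is an equidistant fisheye: a pixel r from the principal point sees the ray r / f radians off the axis. A picture is of the moment at which its call begins: read the wrist's pose just before it. camera_model takes no time and is no camera call; for the wrist camera it gives the pose at the moment of the call.
- finish_job(): hands the job in; it is judged then, once.
The state is a dict: "time_s": time; "joints": joint angles; "joint_velocities": joint speeds; "effort": joint torques, N m; "tcp_pos": TCP position; "ee_rot": TCP orientation; "wrist_force": force on the tool from outside, world axes, zero at the start; "moment": the same for the moment, N m; "gripper_width": opening from 0.0 (shut) to 1.0 (fully open); "gripper_force": force on a finger pad.
Only numpy, scipy, OpenCV 4.12 (cv2) and the standard library are available. Lean on these libraries where they do the work, as an engineer would, in place of code of your own. Each camera call takes 0.05 s, during which the arm holds its last target. There are 200 camera calls.

## Working session

There is one attempt and no reset: what is moved stays moved. The work goes in short steps, Python scripts to look and compute and a tool call to move; the robot and the scene stay as the last step left them, time stands still between calls to the robot, and variables do not carry over. Pictures are saved under pics/ and viewed, at most 10 in all, crops included, and the job is handed in when it is done.

Besides the shell and the picture viewer there is one more tool, called after ">>>" as name(argument=value, ...), one argument or row to a line, values as JSON. jog_arm: Moves the arm, as the interface text tells. Its arguments: {"type":"object","properties":{"rows":{"type":"array"},"claw":{"type":"number"}},"required":["rows"]}

```bash
mkdir -p pics; cat > h.py <<'E'
import numpy as np, cv2
from station import *
def snap(n,f):
    m=camera_model(n); im=np.array(capture(n)); cv2.imwrite('pics/'+f,im[:,:,::-1]); np.save('pics/'+f+'.npy',im); return im,m
def ray(m,u,v,n):
    f=210/np.tan(np.radians(m['fovy'])/2); d=np.array([u-m['cx'],v-m['cy']],float)
    if n=='wrist':
        r=np.linalg.norm(d); t=r/f; c=np.array([*(d/max(r,1e-9)*np.sin(t)),np.cos(t)])
    else: c=np.array([d[0]/f,d[1]/f,1])
    return np.array(m['eye']),np.array(m['rotation'])@c
def onz(m,u,v,n,z):
    e,d=ray(m,u,v,n); return e+d*(z-e[2])/d[2]
def pix(m,p,n):
    f=210/np.tan(np.radians(m['fovy'])/2); c=np.array(m['rotation']).T@(np.array(p)-m['eye'])
    if n=='wrist':
        r=np.hypot(c[0],c[1]); t=np.arctan2(r,c[2]); return np.array([m['cx'],m['cy']])+c[:2]/r*t*f
    return np.array([m['cx'],m['cy']])+c[:2]/c[2]*f
E
python3 - <<'E'
from h import *
print(finger_overhang)
s=sense();print(s['tcp_pos'],s['ee_rot'],s['time_s'],s['wrist_force'])
a,m=snap('top','a.png');b,m2=snap('scene','b.png')
print(m,m2)
w,m3=snap('wrist','w.png');print(m3)
cv2.imwrite('pics/ab.png',np.vstack([np.hstack([a,b])[:,:,::-1]])[:, :][::1])
E
python3 -c "
import cv2;a=cv2.imread('pics/a.png');cv2.imwrite('pics/a2.png',cv2.resize(a,(800,600)))"
```

```text
0.0697
[0.22632019 0.5820973  0.29117876] [[ 9.31967106e-01 -3.62542252e-01 -6.54536269e-04]
 [-3.62542816e-01 -9.31964820e-01 -2.06889818e-03]
 [ 1.40058228e-04  2.16544247e-03 -9.99997646e-01]] 0.0 [ 0.27083866 -0.36945477 -0.18707823]
{'fovy': 53.291695235663575, 'cx': 279.7790892240793, 'cy': 210.31364701149954, 'eye': array([0.36035765, 0.11937878, 1.10220477]), 'rotation': array([[ 0.02732138, -0.98642622,  0.16191619],
       [-0.99950681, -0.02946592, -0.01085779],
       [ 0.01548142, -0.16153969, -0.98674478]])} {'fovy': 54.687100314362, 'cx': 282.3553168328089, 'cy': 209.65171356562428, 'eye': array([ 0.94973873, -0.5937444 ,  0.68733059]), 'rotation': array([[ 0.84819559,  0.33048635, -0.413936  ],
       [ 0.52919782, -0.49528546,  0.68894266],
       [ 0.02266966, -0.80341215, -0.59499159]])}
{'fovy': 65.70646984690485, 'cx': 276.93362779043986, 'cy': 214.26244167317938, 'eye': array([0.28755231, 0.56086814, 0.38371525]), 'rotation': array([[-0.36386683, -0.90389809, -0.22487591],
       [-0.93144795,  0.3537187 ,  0.08536866],
       [ 0.00237825,  0.24052303, -0.97064052]])}
```

View pics/a2.png

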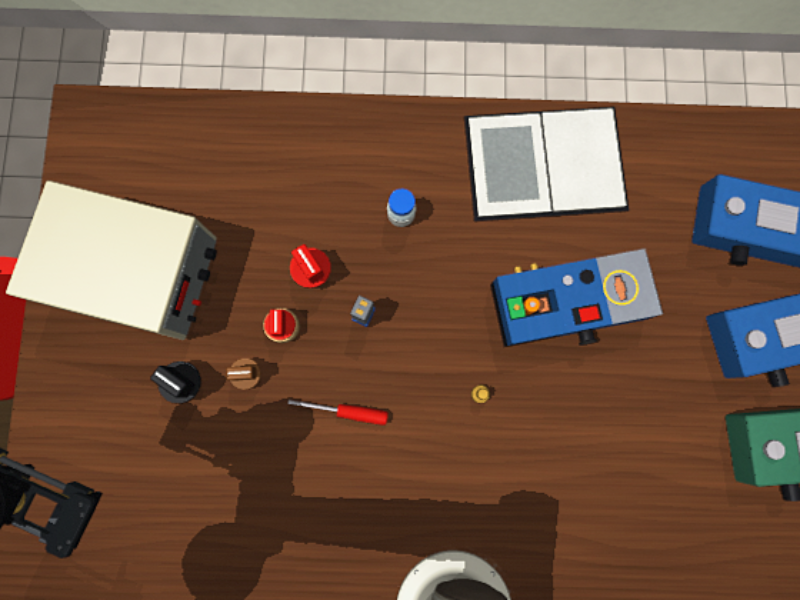

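View pics/b.png

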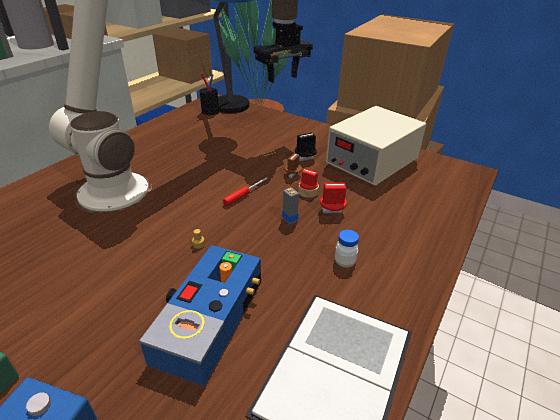

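The top view (800 px) has several plug look-alikes: big red at (308,266), small red in the wooden ring at (280,324), black at (176,381) and brown at (242,374). The small red one fits, being red and the smaller of the two reds. The pack is at (363,310) and the target meter at (578,297). I'll confirm with one enlarged crop.

```bash
python3 - <<'E'
from h import *
a=cv2.imread('pics/a.png')
c=cv2.resize(a[160:250,170:280],None,fx=3.6,fy=3.6,interpolation=cv2.INTER_CUBIC)  #396x324
d=cv2.resize(a[165:250,335:470],None,fx=5.9,fy=5.9,interpolation=cv2.INTER_CUBIC)[:, :796]
d=cv2.resize(a[170:245,340:468],None,fx=3.1,fy=3.1,interpolation=cv2.INTER_CUBIC) #397x232
o=np.zeros((324,800,3),np.uint8);o[:c.shape[0],:c.shape[1]]=c;o[:d.shape[0],400:400+d.shape[1]]=d
cv2.imwrite('pics/c.png',o)
im=np.load('pics/a.png.npy').astype(np.uint8);m=camera_model('top')
hsv=cv2.cvtColor(im,cv2.COLOR_RGB2HSV)
def comps(mask,name,z):
    n,l,st,ce=cv2.connectedComponentsWithStats(mask.astype(np.uint8))
    for i in range(1,n):
        if st[i,4]>25: print(name,st[i],ce[i].round(1),onz(m,*ce[i],'top',z).round(4))
H,S,V=[hsv[...,i].astype(int) for i in range(3)]
comps(((H<6)|(H>174))&(S>180)&(V>120),'red',.07)
comps((H>105)&(H<118)&(S>150)&(V>50),'blue',.075)
comps((H>20)&(H<33)&(S>150)&(V>120),'yel',.075)
comps((H>45)&(H<80)&(S>150)&(V>80),'grn',.077)
comps((H>6)&(H<19)&(S>200)&(V>190),'org',.075)
E
```

```text
red [203 171  28  31 556] [215.8 186. ] [0.587  0.2708 0.07  ]
red [   0  180   18   99 1171] [  6.1 230.5] [0.4595 0.7783 0.07  ]
red [405 214  15  12 126] [412.  219.3] [ 0.5169 -0.2235  0.07  ]
red [185 216  22  22 280] [195.2 226.6] [0.4826 0.3163 0.07  ]
red [235 283  36  15 335] [253.3 289.9] [0.3325 0.1668 0.07  ]
blue [ 485  122   75   65 2769] [521.5 153.5] [ 0.6951 -0.5083  0.075 ]
blue [272 132  19  18 257] [280.9 140.8] [0.7089 0.1102 0.075 ]
blue [ 346  181   84   61 2722] [385.6 210.5] [ 0.5363 -0.156   0.075 ]
blue [ 495  206   65   58 2323] [527.5 236.1] [ 0.4823 -0.5093  0.075 ]
yel [422 189  25  24  93] [434.  200.5] [ 0.5654 -0.2785  0.075 ]
yel [330 270  12  12  84] [335.7 275.5] [ 0.3726 -0.0322  0.075 ]
grn [355 207  13  16 132] [360.8 214.9] [ 0.5231 -0.0935  0.077 ]
org [367 208  11  10  58] [371.9 213. ] [ 0.5289 -0.1217  0.075 ]
```

View pics/c.png

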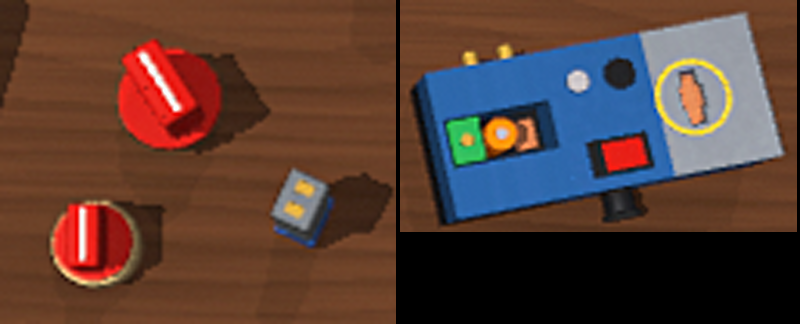

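The crop confirms it: the small red plug sits in the wooden ring at crop (90,240). The free bay is the copper patch at the well's plate-side end, crop (530,132), so it is at meter y = +56. Next I work out the frames.

```bash
cat >> h.py <<'E'
def go(target,yaw):
    "tool-frame shift & turn (deg, mod 180 both) from now to TCP target, tool x at yaw(deg)"
    s=sense();R=np.array(s['ee_rot']);y0=np.degrees(np.arctan2(R[1,0],R[0,0]))
    d=R.T@(np.array(target)-s['tcp_pos']); t=-(yaw-y0); t=(t+90)%180-90
    print('shift',d.round(4),'turn rad',np.radians(t).round(4),'(+-pi) j',np.round(s['joints'],1),'t',s['time_s'])
E
python3 - <<'E'
from h import *
m=camera_model('top')
c=[(340+(u-400)/3.1,170+v/3.1) for u,v in [(427,75),(746,13),(783,155),(457,221)]]
P=np.array([onz(m,u,v,'top',.075) for u,v in c])
print(P.round(4),[np.linalg.norm(P[i]-P[i-1]).round(3) for i in range(4)])
y=(P[0]+P[3]-P[1]-P[2]);x=P[0]+P[1]-P[2]-P[3];O=P.mean(0)
yaw=np.degrees(np.arctan2(-y[0],y[1]));print('O',O,'yaw y',yaw,'x',np.degrees(np.arctan2(x[1],x[0])))
t=np.radians(yaw);R=np.array([[np.cos(t),-np.sin(t)],[np.sin(t),np.cos(t)]])
print('socket',O[:2]+R@[0,-.075],'bay',O[:2]+R@[0,.056])
k=lambda u,v:(170+u/3.6,160+v/3.6)
Q=np.array([onz(m,*k(u,v),'top',.095) for u,v in [(292,168),(331,180),(310,232),(270,220)]])
print('pack',Q.mean(0),[np.linalg.norm(Q[i]-Q[i-1]).round(3) for i in range(4)])
d=Q[0]+Q[1]-Q[2]-Q[3];print('pack yaw',np.degrees(np.arctan2(d[1],d[0])))
A=np.array([onz(m,*k(u,v),'top',.068) for u,v in [(86,207),(88,262)]])
print('plug',A.mean(0),np.degrees(np.arctan2(*(A[0]-A[1])[[1,0]])))
go([*Q.mean(0)[:2],.25],np.degrees(np.arctan2(d[1],d[0])))
E
```

```text
[[ 0.5751 -0.0637  0.075 ]
 [ 0.6349 -0.3256  0.075 ]
 [ 0.5181 -0.351   0.075 ]
 [ 0.4574 -0.0877  0.075 ]] [np.float64(0.12), np.float64(0.269), np.float64(0.119), np.float64(0.27)]
O [ 0.54635101 -0.20701208  0.075     ] yaw y 12.930539449732475 x 11.880276656864897
socket [ 0.56313373 -0.28011023] bay [ 0.53381991 -0.15243212]
pack [0.51086967 0.17170581 0.095     ] [np.float64(0.038), np.float64(0.028), np.float64(0.038), np.float64(0.028)]
pack yaw -20.1379868552507
plug [0.48650185 0.31939962 0.068     ] 5.509512410676468
shift [0.414  0.2794 0.0419] turn rad -0.0194 (+-pi) j [ 83.6  22.1   0.4  -0.  -68.4 -14.8] t 0.15
```

>>> jog_arm(
  rows=[
    [[0.0414, 0.028, 0.004, -0.002], [0.0414, 0.028, 0.004, -0.002], [0.0414, 0.028, 0.004, -0.002], [0.0414, 0.028, 0.004, -0.002], [0.0414, 0.028, 0.004, -0.002], [0.0414, 0.028, 0.004, -0.002], [0.0414, 0.028, 0.004, -0.002], [0.0414, 0.028, 0.004, -0.002], [0.0414, 0.028, 0.004, -0.002], [0.0414, 0.028, 0.004, -0.002], [0, 0, 0, 0], [0, 0, 0, 0]],
  ],
  claw=0.8,
)

```text
time_s: 1.65
tcp_pos: [0.5144, 0.174, 0.252]
ee_rot: [[0.939, -0.344, -0.001], [-0.344, -0.939, -0.0], [-0.0, 0.0, -1.0]]
wrist_force: [-0.2, 0.6, -0.7]
gripper_width: 0.801
gripper_force: 0.0
```

```bash
python3 - <<'E'
from h import *
s=sense();print(s['tcp_pos'],s['joints'])
a,m=snap('wrist','w2.png')
o=cv2.resize(a[:,:,::-1],(800,600),interpolation=cv2.INTER_CUBIC)
for p in [(.5109,.1717,.095),(.4865,.3194,.068)]:
    print(pix(m,p,'wrist'), pix(m,p,'wrist')/.7)
cv2.imwrite('pics/w2b.png',o)
E
```

```text
[0.51435255 0.17402204 0.25200288] [ 3.58013844e+01  1.60365286e+01 -1.45636422e+01 -1.57287420e-02
 -5.94306400e+01  3.40719301e+01]
[283.87537969 220.83527672] [405.5362567  315.47896675]
[151.65930768 285.09492752] [216.65615382 407.27846788]
```

View pics/w2b.png

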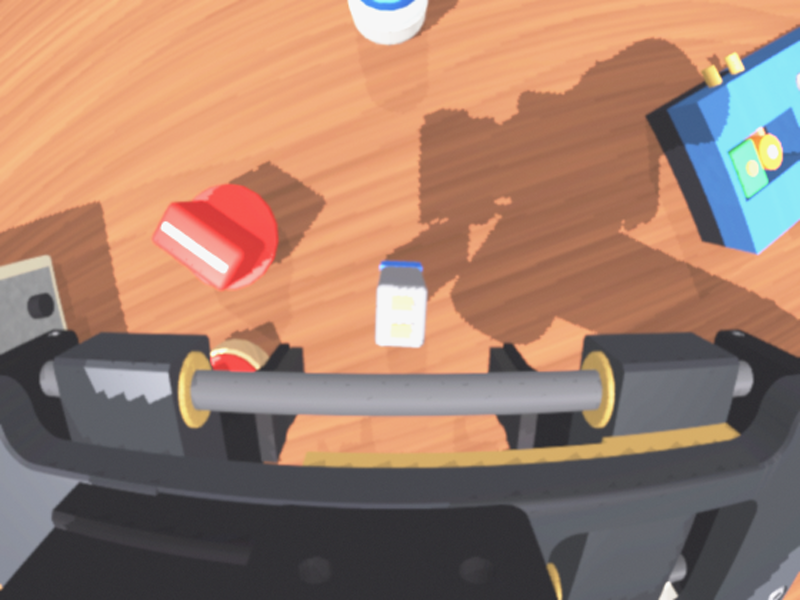

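```bash
python3 - <<'E'
from h import *
m=camera_model('wrist')
C=[onz(m,u*.7,v*.7,'wrist',.095) for u,v in [(379,284),(426,284),(423,347),(377,345)]]
p=np.mean(C,0);d=C[0]+C[1]-C[2]-C[3];print(p,np.degrees(np.arctan2(d[1],d[0])),[np.linalg.norm(C[i]-C[i-1]).round(4) for i in range(4)])
go([.5*(p[0]+.5109),.5*(p[1]+.1717),.121],-20.1)
E
```

```text
[0.51149613 0.17452241 0.095     ] -22.193955014752554 [np.float64(0.0352), np.float64(0.0258), np.float64(0.0364), np.float64(0.0261)]
shift [-0.0023  0.0024  0.1312] turn rad 0.0006 (+-pi) j [ 35.9  16.  -14.6  -0.  -59.4  34.1] t 1.7
```

>>> jog_arm(
  rows=[
    [[-0.0023, 0.0024, 0.03, 0], [0, 0, 0.04, 0], [0, 0, 0.04, 0], [0, 0, 0.021, 0], [0, 0, 0, 0]],
  ],
)

```text
time_s: 2.33
tcp_pos: [0.5102, 0.1733, 0.1199]
ee_rot: [[0.94, -0.342, -0.003], [-0.342, -0.94, -0.002], [-0.002, 0.003, -1.0]]
wrist_force: [0.3, -0.3, 0.7]
gripper_width: 0.803
gripper_force: 0.0
```

>>> jog_arm(
  rows=[
    [[0, 0, 0, 0], [0, 0, 0, 0], [0, 0, 0, 0], [0, 0, 0, 0], [0, 0, 0, 0], [0, 0, 0, 0]],
  ],
  claw=0,
)

```text
time_s: 3.08
tcp_pos: [0.5116, 0.1726, 0.1214]
ee_rot: [[0.939, -0.344, 0.0], [-0.344, -0.939, -0.0], [0.0, -0.0, -1.0]]
wrist_force: [-1.0, -0.3, 2.0]
gripper_width: 0.32
gripper_force: 29.6
```

>>> jog_arm(
  rows=[
    [[0, 0, -0.02, 0], [0, 0, -0.0325, -0.142], [0, 0, -0.0325, -0.142], [0, 0, -0.0325, -0.142], [0, 0, -0.0125, -0.142], [-0.0159, 0.0403, 0, 0], [-0.0159, 0.0403, 0, 0], [-0.0159, 0.0403, 0, 0], [-0.0159, 0.0403, 0, 0], [-0.0159, 0.0403, 0, 0], [-0.0159, 0.0403, 0, 0], [-0.0159, 0.0403, 0, 0], [-0.0159, 0.0403, 0, 0], [0, 0, 0, 0], [0, 0, 0, 0], [0, 0, 0, 0]],
  ],
)

```text
time_s: 5.08
tcp_pos: [0.4569, -0.1688, 0.2512]
ee_rot: [[0.976, 0.217, -0.0], [0.217, -0.976, 0.0], [-0.0, -0.0, -1.0]]
wrist_force: [0.1, 0.2, -1.0]
gripper_width: 0.322
gripper_force: 29.6
```

```bash
python3 - <<'E'
from h import *
s=sense();print(s['tcp_pos'],s['joints'],np.degrees(np.arctan2(s['ee_rot'][1,0],s['ee_rot'][0,0])))
a,m=snap('wrist','w3.png')
np.save('m3.npy',m,allow_pickle=True)
cv2.imwrite('pics/w3b.png',cv2.resize(a[:,:,::-1],(800,600),interpolation=cv2.INTER_CUBIC))
E
```

```text
[ 0.45692614 -0.1688299   0.25115731] [-1.13279609e+00  1.07280583e+01 -2.19411640e+01 -1.04627950e-02
 -5.73395322e+01  1.03655177e+02] 12.516734611519045
```

View pics/w3b.png

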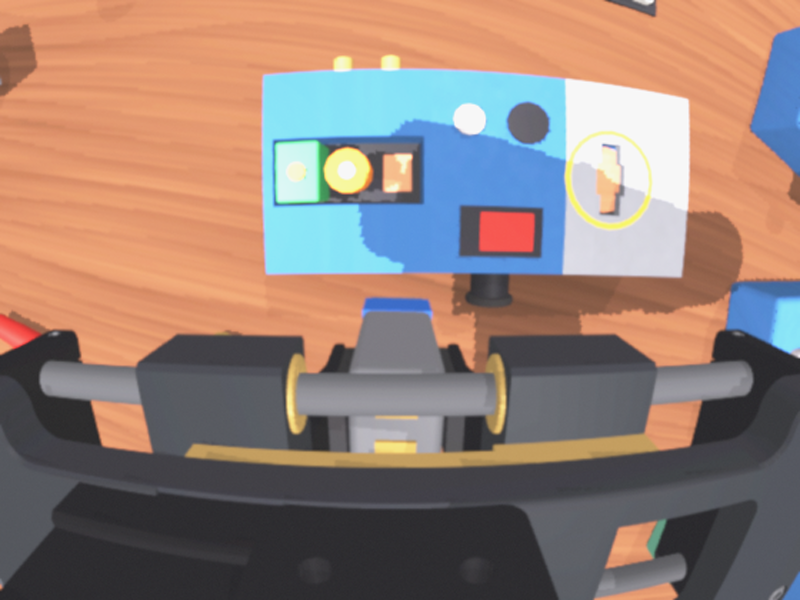

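```bash
python3 - <<'E'
from h import *
m=np.load('m3.npy',allow_pickle=True).item()
W=lambda u,v,z:onz(m,u*.7,v*.7,'wrist',z)
P=np.array([W(u,v,.075) for u,v in [(264,74),(689,99),(682,276),(266,273)]])
print([np.linalg.norm(P[i]-P[i-1]).round(4) for i in range(4)])
y=(P[0]+P[3]-P[1]-P[2]);x=P[0]+P[1]-P[2]-P[3];O=P.mean(0)
print('O',O.round(4),'yaw',np.degrees(np.arctan2(-y[0],y[1])),np.degrees(np.arctan2(x[1],x[0])))
t=np.radians(12.5);R=np.array([[np.cos(t),-np.sin(t)],[np.sin(t),np.cos(t)]])
print('socket',O[:2]+R@[0,-.075],'bay',O[:2]+R@[0,.056])
Q=np.array([W(u,v,.075) for u,v in [(274,140),(423,138),(421,205),(274,204)]])
print('well',((Q-O)[:,:2]@R).round(4), 'centre->bay',(Q.mean(0)[:2]+R@[0,-.029]).round(4))
print('copper',W(398,172,.035).round(4),'slot',W(609,180,.075).round(4))
s=sense();
for u in [(363,299),(432,299)]:
  q=W(*u,s['tcp_pos'][2]-.121);print('packfront',(R.T@(q-s['tcp_pos'])[:2]).round(4))
E
python3 - <<'E'
import sys;sys.path.insert(0,'.')
E
```

```text
[np.float64(0.1203), np.float64(0.271), np.float64(0.1199), np.float64(0.2708)]
O [ 0.5472 -0.2058  0.075 ] yaw 12.46240724878767 12.15343644054807
socket [ 0.5634065  -0.27906557] bay [ 0.53505291 -0.15117079]
well [[ 0.0191  0.1285]
 [ 0.0181  0.0421]
 [-0.0209  0.0432]
 [-0.0189  0.1291]] centre->bay [ 0.5343 -0.1506]
copper [ 0.535 -0.151  0.035] slot [ 0.562  -0.2776  0.075 ]
packfront [0.0165 0.0175]
packfront [ 0.0165 -0.0151]
```

```bash
python3 - <<'E'
from h import *
m=np.load('m3.npy',allow_pickle=True).item();im=np.load('pics/w3.png.npy').astype(int);print(m['eye'])
hsv=cv2.cvtColor(im.astype(np.uint8),cv2.COLOR_RGB2HSV)
for r in range(206,224,2):print(r,[tuple(im[r,c]) for c in (275,)], [int(x) for x in np.where((hsv[r,240:320,0]>100)&(hsv[r,240:320,0]<125)&(hsv[r,240:320,1]>150))[0][[0,-1]]+240] if ((hsv[r,240:320,0]>100)&(hsv[r,240:320,0]<125)&(hsv[r,240:320,1]>150)).any() else '')
print(im[213,250:258].tolist(),im[213,297:306].tolist())
print(im[224,248:258].tolist(),im[224,295:306].tolist())
s=sense();t=np.radians(12.5);R=np.array([[np.cos(t),-np.sin(t)],[np.sin(t),np.cos(t)]])
for z in (.130,.14,.15,.16):
  print(z,[(R.T@(onz(m,u,v,'wrist',z)-s['tcp_pos'])[:2]).round(4) for u,v in((254,209),(302,209))])
E
```

```text
[ 0.5210203  -0.1524846   0.34356115]
206 [(np.int64(218), np.int64(144), np.int64(108))] 
208 [(np.int64(150), np.int64(126), np.int64(149))] 
210 [(np.int64(64), np.int64(109), np.int64(196))] [257, 294]
212 [(np.int64(61), np.int64(109), np.int64(200))] [256, 298]
214 [(np.int64(61), np.int64(109), np.int64(200))] [256, 299]
216 [(np.int64(73), np.int64(119), np.int64(215))] [255, 300]
218 [(np.int64(119), np.int64(126), np.int64(161))] [300, 300]
220 [(np.int64(126), np.int64(123), np.int64(130))] 
222 [(np.int64(126), np.int64(124), np.int64(130))] 
[[221, 146, 107], [221, 146, 107], [220, 144, 107], [214, 141, 120], [175, 130, 153], [114, 117, 185], [70, 110, 197], [61, 109, 200]] [[60, 109, 200], [60, 108, 199], [75, 110, 196], [126, 120, 179], [186, 133, 144], [215, 142, 115], [219, 144, 107], [220, 144, 107], [219, 143, 106]]
[[236, 163, 118], [236, 162, 118], [236, 162, 119], [236, 164, 119], [231, 158, 119], [203, 143, 120], [148, 125, 123], [124, 120, 124], [123, 121, 126], [124, 122, 129]] [[126, 123, 130], [126, 123, 130], [127, 124, 131], [126, 123, 129], [127, 124, 129], [130, 128, 135], [159, 138, 146], [212, 150, 137], [230, 155, 119], [232, 156, 113], [231, 154, 112]]
0.13 [array([0.0167, 0.0176]), array([ 0.0166, -0.0149])]
0.14 [array([0.019 , 0.0168]), array([ 0.0189, -0.0141])]
0.15 [array([0.0213, 0.0161]), array([ 0.0213, -0.0133])]
0.16 [array([0.0236, 0.0154]), array([ 0.0236, -0.0125])]
```

The view shows the free bay at about (398,172), the keyhole at (609,180) and the pack foot edge at row 299. I'll hover low over the bay, then check the gap to the rim.

>>> jog_arm(
  rows=[
    [[0.0268, 0.0003, 0, 0], [0.0268, 0.0003, 0, 0], [0.027, 0.0001, 0.01, 0], [0, 0, 0.02, 0], [0, 0, 0.015, 0], [0, 0, 0, 0], [0, 0, 0, 0]],
  ],
)

```text
time_s: 6.0
tcp_pos: [0.536, -0.1529, 0.207]
ee_rot: [[0.976, 0.216, 0.001], [0.216, -0.976, -0.0], [0.001, 0.001, -1.0]]
wrist_force: [-0.4, -0.1, -1.5]
gripper_width: 0.322
gripper_force: 29.6
```

```bash
python3 - <<'E'
from h import *
s=sense();print(s['tcp_pos'],np.degrees(np.arctan2(s['ee_rot'][1,0],s['ee_rot'][0,0])))
a,m=snap('wrist','w4.png')
np.save('m4.npy',m,allow_pickle=True)
b,mb=snap('scene','s4.png')
u,v=pix(mb,(.535,-.15,.09),'scene').astype(int);print(u,v)
A=cv2.resize(a[120:280,190:370,::-1],None,fx=2.5,fy=2.5,interpolation=cv2.INTER_CUBIC)
B=cv2.resize(b[v-65:v+35,u-45:u+45,::-1],None,fx=3.8,fy=4,interpolation=cv2.INTER_CUBIC)
o=np.zeros((400,800,3),np.uint8);o[:,:450]=A;o[:,454:454+B.shape[1]]=B[:400,:346]
cv2.imwrite('pics/c4.png',o)
E
```

```text
[ 0.5359767  -0.15286241  0.20700891] 12.476220958786126
218 269
```

View pics/c4.png

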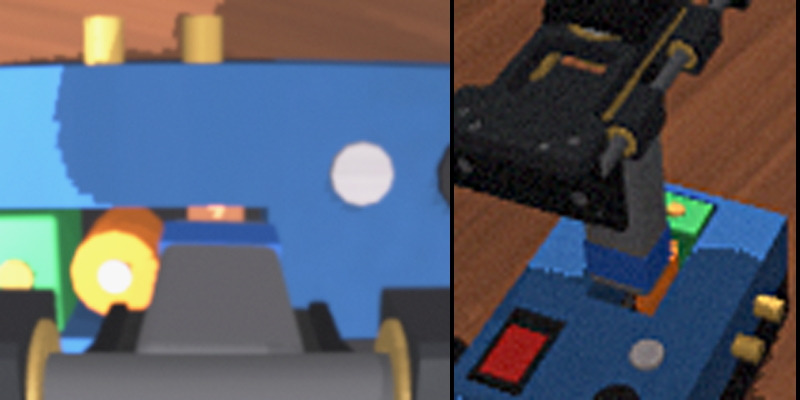

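```bash
python3 - <<'E'
from h import *
m=np.load('m4.npy',allow_pickle=True).item();s=sense()
t=np.radians(12.45);R=np.array([[np.cos(t),-np.sin(t)],[np.sin(t),np.cos(t)]])
K=lambda u,v,z:(R.T@(onz(m,190+u/2.5,120+v/2.5,'wrist',z)-s['tcp_pos'])[:2]*1000).round(1)
print('foot L,R',K(163,221,.086),K(279,223,.086))
print('rim corner R',K(268,207,.075),'rim at mid',K(215,206,.075),'rim left',K(95,208,.075))
print('green right edge top',K(76,212,.077),'orange top c',K(113,276,.075))
im=np.load('pics/w4.png.npy')
for c in (262,268,290):print(c,im[198:214,c].tolist())
print(im[205,286:306].tolist())
E
```

```text
foot L,R [17.3 16.8] [ 16.7 -14.5]
rim corner R [ 18.8 -12.2] rim at mid [19.1  2.8] rim left [18.7 36.9]
green right edge top [18.  42.1] orange top c [-1.5 32.4]
262 [[72, 120, 186], [73, 121, 187], [71, 120, 185], [72, 119, 183], [69, 106, 158], [62, 73, 100], [60, 60, 65], [61, 59, 64], [62, 60, 67], [69, 73, 92], [71, 86, 128], [57, 88, 154], [50, 88, 161], [47, 86, 160], [48, 86, 160], [48, 86, 160]]
268 [[72, 120, 187], [71, 119, 186], [72, 120, 186], [95, 122, 183], [159, 131, 165], [219, 145, 128], [228, 150, 112], [229, 150, 111], [226, 148, 111], [205, 135, 113], [130, 106, 129], [66, 89, 152], [47, 86, 159], [47, 86, 160], [47, 86, 159], [47, 86, 159]]
290 [[71, 120, 186], [73, 121, 186], [73, 121, 186], [73, 120, 183], [70, 106, 160], [65, 77, 102], [64, 63, 67], [63, 62, 65], [65, 63, 67], [67, 68, 76], [73, 79, 103], [68, 88, 136], [54, 87, 155], [47, 87, 159], [48, 86, 160], [47, 87, 160]]
[[210, 134, 102], [154, 104, 85], [92, 73, 70], [66, 63, 66], [63, 62, 65], [64, 63, 66], [63, 61, 65], [62, 64, 73], [55, 67, 90], [49, 69, 102], [53, 80, 121], [62, 101, 156], [70, 117, 180], [72, 121, 186], [73, 121, 187], [72, 121, 186], [72, 121, 187], [72, 121, 186], [72, 122, 188], [72, 121, 189]]
```

>>> jog_arm(
  rows=[
    [[0.0006, -0.0021, 0, 0], [0, 0, 0.003, 0], [0, 0, 0.004, 0], [0, 0, 0.004, 0], [0, 0, 0.004, 0], [0, 0, 0.004, 0], [0, 0, 0, 0]],
  ],
)

```text
time_s: 6.98
tcp_pos: [0.5356, -0.1507, 0.1868]
ee_rot: [[0.977, 0.215, -0.001], [0.215, -0.977, 0.0], [-0.001, -0.0, -1.0]]
wrist_force: [-0.5, 0.1, -0.2]
gripper_width: 0.321
gripper_force: 29.6
```

>>> jog_arm(
  rows=[
    [[0, 0, 0.005, 0], [0, 0, 0.005, 0], [0, 0, 0.005, 0], [0, 0, 0.005, 0], [0, 0, 0.004, 0], [0, 0, 0, 0]],
  ],
)

```text
time_s: 7.72
tcp_pos: [0.5356, -0.1507, 0.1628]
ee_rot: [[0.976, 0.216, -0.001], [0.216, -0.976, 0.0], [-0.001, -0.0, -1.0]]
wrist_force: [0.2, -0.5, -1.0]
gripper_width: 0.322
gripper_force: 29.6
```

>>> jog_arm(
  rows=[
    [[0, 0, 0.002, 0], [0, 0, 0.002, 0], [0, 0, 0.0015, 0], [0, 0, 0.001, 0], [0, 0, 0, 0], [0, 0, 0, 0]],
  ],
)

```text
time_s: 8.48
tcp_pos: [0.5358, -0.1507, 0.1568]
ee_rot: [[0.977, 0.215, 0.0], [0.215, -0.977, -0.0], [0.0, 0.0, -1.0]]
wrist_force: [0.7, 0.2, -0.4]
gripper_width: 0.323
gripper_force: 29.6
```

>>> jog_arm(
  rows=[
    [[0, 0, 0.0008, 0], [0, 0, 0.0008, 0], [0, 0, 0, 0], [0, 0, 0, 0]],
  ],
)

```text
time_s: 8.98
tcp_pos: [0.536, -0.1507, 0.1565]
ee_rot: [[0.976, 0.216, 0.001], [0.216, -0.976, -0.0], [0.001, 0.001, -1.0]]
wrist_force: [-2.6, 1.6, 7.1]
gripper_width: 0.322
gripper_force: 29.6
```

>>> jog_arm(
  rows=[
    [[0, 0, 0, 0], [0, 0, 0, 0], [0, 0, 0, 0], [0, 0, 0, 0], [0, 0, -0.02, 0], [0, 0, -0.04, 0], [0, 0, -0.04, 0], [0, 0, -0.02, 0], [0.0053, -0.047, 0, 0], [0.0053, -0.047, 0, 0], [0.0053, -0.047, 0, 0], [0.0053, -0.047, 0, 0], [0.0053, -0.047, 0, 0], [0.0053, -0.047, 0, 0], [0.0053, -0.047, 0, 0], [0.0053, -0.047, 0, 0], [0.0053, -0.047, 0, 0], [0.0053, -0.047, 0, 0.121]],
  ],
  claw=0.8,
)

```text
time_s: 11.22
tcp_pos: [0.4859, 0.3212, 0.2751]
ee_rot: [[0.996, 0.093, 0.0], [0.093, -0.996, -0.0], [0.0, 0.0, -1.0]]
wrist_force: [0.6, -0.9, 0.2]
gripper_width: 0.802
gripper_force: 0.0
```

>>> jog_arm(
  rows=[
    [[0, 0, 0.02, 0], [0, 0, 0, 0], [0, 0, 0, 0]],
  ],
)

```text
time_s: 11.6
tcp_pos: [0.4866, 0.3194, 0.2557]
ee_rot: [[0.995, 0.096, 0.001], [0.096, -0.995, -0.0], [0.001, 0.0, -1.0]]
wrist_force: [1.0, -0.4, -0.4]
gripper_width: 0.8
gripper_force: 0.0
```

```bash
python3 - <<'E'
from h import *
s=sense();print(s['tcp_pos'],np.degrees(np.arctan2(s['ee_rot'][1,0],s['ee_rot'][0,0])))
a,m=snap('wrist','w5.png')
np.save('m5.npy',m,allow_pickle=True)
b,mb=snap('top','t5.png')
u,v=pix(mb,(.535,-.15,.09),'top').astype(int);print(u,v)
A=cv2.resize(a[100:340,190:400,::-1],None,fx=2.2,fy=2.2,interpolation=cv2.INTER_CUBIC)
B=cv2.resize(b[v-40:v+40,u-40:u+38,::-1],None,fx=4.3,fy=4.3,interpolation=cv2.INTER_CUBIC)
o=np.zeros((528,800,3),np.uint8);o[:,:462]=A;B=B[:,:334];o[:B.shape[0],464:464+B.shape[1]]=B
cv2.imwrite('pics/c5.png',o)
E
```

```text
[0.48659103 0.31935167 0.25565275] 5.496767272754699
384 209
```

View pics/c5.png

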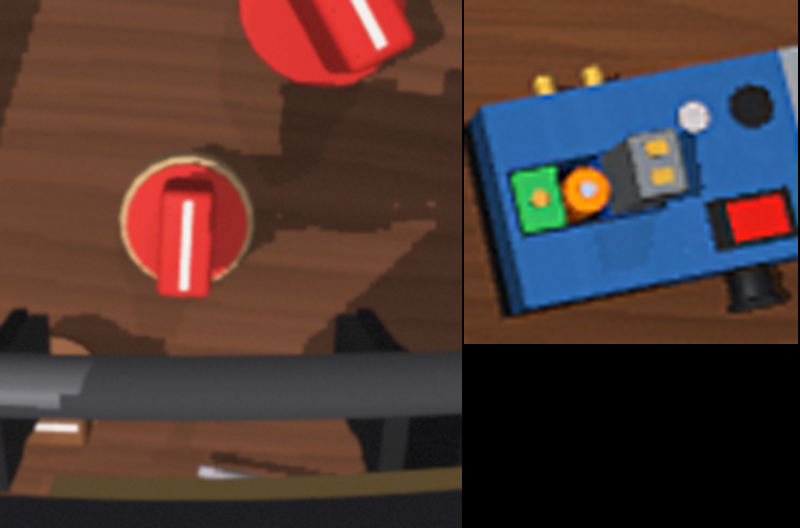

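```bash
python3 - <<'E'
from h import *
m=np.load('m5.npy',allow_pickle=True).item();s=sense()
K=lambda u,v,z:onz(m,190+u/2.2,100+v/2.2,'wrist',z)
a,b=K(188,201,.072),K(184,290,.072);d=a-b;print(a,b,np.linalg.norm(d),np.degrees(np.arctan2(d[1],d[0])))
C=[K(u,v,.072) for u,v in [(164,192),(212,192),(208,297),(158,296)]];print(np.mean(C,0))
print('ring/flange',K(187,221,.029))
E
```

```text
[0.50395254 0.32446747 0.072     ] [0.46759171 0.32268161 0.072     ] 0.036404658777845156 2.811825546558918
[0.48616146 0.32381858 0.072     ]
ring/flange [0.48725139 0.3235346  0.029     ]
```

>>> jog_arm(
  rows=[
    [[0, -0.0018, 0.03, 0.026], [0, 0, 0.04, 0], [0, 0, 0.04, 0], [0, 0, 0.025, 0], [0, 0, 0.0137, 0], [0, 0, 0, 0], [0, 0, 0, 0]],
  ],
)

```text
time_s: 12.58
tcp_pos: [0.4868, 0.322, 0.1079]
ee_rot: [[0.998, 0.07, 0.002], [0.07, -0.998, 0.002], [0.002, -0.002, -1.0]]
wrist_force: [0.5, -0.1, 0.4]
gripper_width: 0.797
gripper_force: 0.0
```

>>> jog_arm(
  rows=[
    [[0, 0, 0, 0], [0, 0, 0, 0], [0, 0, 0, 0], [0, 0, 0, 0], [0, 0, 0, 0], [0, 0, 0, 0]],
  ],
  claw=0,
)

```text
time_s: 13.32
tcp_pos: [0.4861, 0.3215, 0.1064]
ee_rot: [[0.998, 0.07, -0.0], [0.07, -0.998, -0.0], [-0.0, 0.0, -1.0]]
wrist_force: [-0.7, -0.0, 0.5]
gripper_width: 0.247
gripper_force: 30.0
```

>>> jog_arm(
  rows=[
    [[0, 0, -0.02, 0], [0, 0, -0.04, 0], [0, 0, -0.04, 0], [0, 0, -0.04, 0], [0, 0, -0.025, -0.1475], [-0.00957, 0.04637, 0, 0], [-0.00957, 0.04637, 0, 0], [-0.00957, 0.04637, 0, 0], [-0.00957, 0.04637, 0, 0], [-0.00957, 0.04637, 0, 0], [-0.00957, 0.04637, 0, 0], [-0.00957, 0.04637, 0, 0], [-0.00957, 0.04637, 0, 0], [-0.00957, 0.04637, 0, 0], [-0.00957, 0.04637, 0, 0], [-0.00957, 0.04637, 0, 0], [-0.00957, 0.04637, 0, 0], [-0.00957, 0.04637, 0, 0], [0, 0, 0.02, 0], [0, 0, 0, 0]],
  ],
)

```text
time_s: 15.82
tcp_pos: [0.4935, -0.2941, 0.2494]
ee_rot: [[0.977, 0.214, -0.005], [0.214, -0.977, 0.002], [-0.004, -0.003, -1.0]]
wrist_force: [-0.8, 0.7, 0.9]
gripper_width: 0.25
gripper_force: 30.0
```

>>> jog_arm(
  rows=[
    [[0, 0, 0, 0], [0, 0, 0, 0]],
  ],
)

```text
time_s: 16.08
tcp_pos: [0.4953, -0.2936, 0.2524]
ee_rot: [[0.976, 0.217, 0.002], [0.217, -0.976, -0.001], [0.001, 0.001, -1.0]]
wrist_force: [-0.2, -0.1, -0.7]
gripper_width: 0.25
gripper_force: 30.0
```

```bash
python3 - <<'E'
from h import *
s=sense();print(s['tcp_pos'],np.degrees(np.arctan2(s['ee_rot'][1,0],s['ee_rot'][0,0])),s['joints'].round(1))
a,m=snap('wrist','w6.png')
np.save('m6.npy',m,allow_pickle=True)
A=cv2.resize(a[60:285,130:430,::-1],(800,600),interpolation=cv2.INTER_CUBIC)
cv2.imwrite('pics/c6.png',A)
E
```

```text
[ 0.49531139 -0.29355361  0.25243106] 12.54213013854751 [-14.5  19.  -10.1   0.  -60.8 117.1]
```

View pics/c6.png

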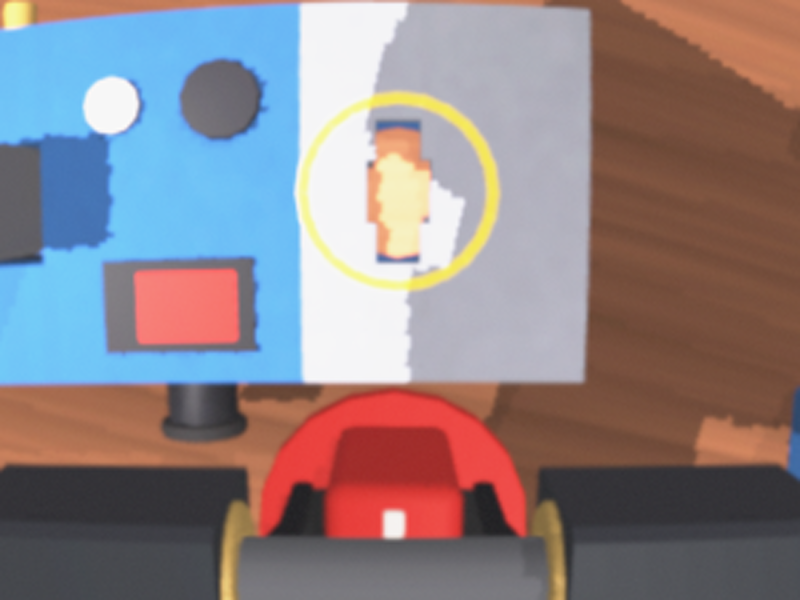

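```bash
python3 - <<'E'
from h import *
m=np.load('m6.npy',allow_pickle=True).item();s=sense()
t=np.radians(12.5);R=np.array([[np.cos(t),-np.sin(t)],[np.sin(t),np.cos(t)]])
K=lambda u,v,z:onz(m,130+u/2.6667,60+v/2.6667,'wrist',z)
L=lambda p:(R.T@(p-s['tcp_pos'])[:2]*1000).round(1)
c=np.mean([K(*q,.075) for q in[(297,191),(499,191),(398,92),(398,290)]],0);print('ring',c,L(c))
c=np.mean([K(*q,.075) for q in[(377,121),(420,121),(420,262),(377,262)]],0);print('slot',c,L(c))
a,b=K(398.5,121,.075),K(398.5,262,.075);print(np.degrees(np.arctan2(*(a-b)[[1,0]])),np.linalg.norm(a-b))
p=K(302,3,.075)-K(302,382,.075);q=K(590,9,.075)-K(584,382,.075);print('plate edges',[np.degrees(np.arctan2(w[1],w[0])).round(2) for w in(p,q)])
print('flange front',L(K(393,391,.172)),'sides',L(K(260,500,.178)),L(K(527,500,.178)), 'grip front-bot',L(K(334,430,.178)),L(K(448,430,.178)))
print('white line',L(K(394,520,.2184)))
im=np.load('pics/w6.png.npy')
hsv=cv2.cvtColor(im,cv2.COLOR_RGB2HSV).astype(int)
red=((hsv[...,0]<6)|(hsv[...,0]>174))&(hsv[...,1]>150)
for r in range(206,246,4):
  x=np.where(red[r,225:335])[0]+225
  if len(x):print(r,x[0],x[-1],(x[0]+x[-1])/2,L(onz(m,x[0],r,'wrist',.172)),L(onz(m,x[-1],r,'wrist',.172)))
E
```

```text
ring [ 0.56311321 -0.2785527   0.075     ] [69.5 -0.1]
slot [ 0.56285427 -0.2787544   0.075     ] [69.2 -0.2]
12.490154881918745 0.04399541682425392
plate edges [np.float64(12.02), np.float64(12.49)]
flange front [27.6  1.8] sides [ 6.1 29.2] [  6.  -25.8] grip front-bot [21.  13.6] [21.  -9.2]
white line [17.3  1.7]
206 269 284 276.5 [28.   6.3] [28.  -1.8]
210 256 298 277.0 [25.8 13.5] [25.7 -9.5]
214 248 305 276.5 [23.5 17.9] [ 23.5 -13.4]
218 243 311 277.0 [21.2 20.7] [ 21.2 -16.8]
222 240 315 277.5 [19.  22.5] [ 18.9 -19.1]
226 236 318 277.0 [16.7 24.8] [ 16.6 -20.8]
230 234 321 277.5 [14.3 26. ] [ 14.3 -22.6]
234 232 322 277.0 [12.  27.2] [ 11.9 -23.2]
238 230 324 277.0 [ 9.6 28.4] [  9.6 -24.5]
242 229 325 277.0 [ 7.2 29.1] [  7.2 -25.1]
```

>>> jog_arm(
  rows=[
    [[0.0231, 0.0004, 0, 0], [0.0231, 0.0004, 0, 0], [0.023, 0.0004, 0.01, 0], [0, 0, 0.025, 0], [0, 0, 0.025, 0], [0, 0, 0, 0], [0, 0, 0, 0], [0, 0, 0, 0]],
  ],
)

```text
time_s: 17.12
tcp_pos: [0.5633, -0.2804, 0.1929]
ee_rot: [[0.976, 0.216, 0.002], [0.216, -0.976, -0.001], [0.002, 0.001, -1.0]]
wrist_force: [0.3, 0.4, -0.2]
gripper_width: 0.253
gripper_force: 30.0
```

```bash
python3 - <<'E'
from h import *
s=sense();print(s['tcp_pos'],np.degrees(np.arctan2(s['ee_rot'][1,0],s['ee_rot'][0,0])),s['joints'].round(1))
go([.5631,-.2798,.18],12.45)
E
```

```text
[ 0.56332932 -0.28039924  0.19285552] 12.483362944553974 [-11.7  27.1  -6.6   0.  -56.1 114.2]
shift [-0.0001 -0.0007  0.0129] turn rad 0.0006 (+-pi) j [-11.7  27.1  -6.6   0.  -56.1 114.2] t 17.125
```

>>> jog_arm(
  rows=[
    [[0, -0.0006, 0.004, 0], [0, 0, 0.004, 0], [0, 0, 0.004, 0], [0, 0, 0.003, 0], [0, 0, 0.003, 0], [0, 0, 0.003, 0], [0, 0, 0, 0]],
  ],
)

```text
time_s: 18.0
tcp_pos: [0.5624, -0.2796, 0.1701]
ee_rot: [[0.976, 0.216, -0.001], [0.216, -0.976, 0.0], [-0.001, -0.0, -1.0]]
wrist_force: [-0.5, 0.2, -0.2]
gripper_width: 0.255
gripper_force: 30.0
```

>>> jog_arm(
  rows=[
    [[0, 0, 0.003, 0], [0, 0, 0.003, 0], [0, 0, 0.003, 0], [0, 0, 0.003, 0], [0, 0, 0.001, 0], [0, 0, 0, 0], [0, 0, 0, 0]],
  ],
)

```text
time_s: 18.88
tcp_pos: [0.5629, -0.2798, 0.1583]
ee_rot: [[0.976, 0.216, 0.001], [0.216, -0.976, -0.001], [0.001, 0.001, -1.0]]
wrist_force: [-1.8, 1.1, 5.7]
gripper_width: 0.251
gripper_force: 30.0
```

>>> jog_arm(
  rows=[
    [[0, 0, 0.0015, 0], [0, 0, 0.001, 0], [0, 0, 0.001, 0], [0, 0, 0.001, 0], [0, 0, 0, 0], [0, 0, 0, 0]],
  ],
)

```text
time_s: 19.62
tcp_pos: [0.5629, -0.2797, 0.1554]
ee_rot: [[0.976, 0.217, 0.001], [0.217, -0.976, -0.001], [0.001, 0.001, -1.0]]
wrist_force: [-3.4, 3.1, 11.7]
gripper_width: 0.248
gripper_force: 30.0
```

>>> jog_arm(
  rows=[
    [[0, 0, 0.001, 0], [0, 0, 0, 0], [0, 0, 0, 0]],
  ],
)

```text
time_s: 20.0
tcp_pos: [0.5629, -0.2797, 0.1554]
ee_rot: [[0.976, 0.217, 0.002], [0.217, -0.976, -0.001], [0.001, 0.002, -1.0]]
wrist_force: [-5.2, 3.9, 16.2]
gripper_width: 0.255
gripper_force: 30.0
```

>>> jog_arm(
  rows=[
    [[0, 0, 0, 0.075], [0, 0, 0, 0.075], [0, 0, 0, 0.075], [0, 0, 0, 0.075], [0, 0, 0, 0.075], [0, 0, 0, 0.075], [0, 0, 0, 0.075], [0, 0, 0, 0.075], [0, 0, 0, 0.075], [0, 0, 0, 0.075], [0, 0, 0, 0.075], [0, 0, 0, 0.075], [0, 0, 0, 0.075], [0, 0, 0, 0.075], [0, 0, 0, 0.075], [0, 0, 0, 0.075], [0, 0, 0, 0.075], [0, 0, 0, 0.075], [0, 0, 0, 0], [0, 0, 0, 0]],
  ],
)

```text
time_s: 22.5
tcp_pos: [0.5642, -0.2811, 0.1554]
ee_rot: [[0.426, -0.905, 0.005], [-0.905, -0.426, -0.004], [0.006, -0.003, -1.0]]
wrist_force: [-1.1, -2.4, 12.8]
gripper_width: 0.252
gripper_force: 30.0
```

```bash
python3 - <<'E'
from h import *
s=sense();print(s['tcp_pos'],np.degrees(np.arctan2(s['ee_rot'][1,0],s['ee_rot'][0,0])),s['wrist_force'],s['moment'],s['joints'].round(1))
E
```

```text
[ 0.56419247 -0.28108468  0.15537963] -64.80339190855085 [-1.12433921 -2.40122201 12.77997206] [-0.3146335   0.52337674 -0.04798677] [-11.7  29.3  -9.    0.2 -51.4  36.8]
```

>>> jog_arm(
  rows=[
    [[0, 0, 0, 0.05], [0, 0, 0, 0.05], [0, 0, 0, 0.05], [0, 0, 0, 0.05], [0, 0, 0, 0.05], [0, 0, 0, 0.02], [0, 0, 0, 0], [0, 0, 0, 0]],
  ],
)

```text
time_s: 23.5
tcp_pos: [0.5642, -0.2812, 0.1554]
ee_rot: [[0.169, -0.986, 0.005], [-0.986, -0.17, -0.004], [0.005, -0.005, -1.0]]
wrist_force: [-0.6, -2.1, 11.4]
gripper_width: 0.245
gripper_force: 30.0
```

```bash
python3 - <<'E'
from h import *
s=sense();print(s['tcp_pos'],np.degrees(np.arctan2(s['ee_rot'][1,0],s['ee_rot'][0,0])),s['wrist_force'],s['moment'],s['joints'].round(1))
E
```

```text
[ 0.56421547 -0.28117639  0.15543712] -80.24234539111741 [-0.62843529 -2.05455755 11.43259626] [-0.42544028  0.4660946   0.03612728] [-11.7  29.3  -9.    0.2 -51.4  21.4]
```

>>> jog_arm(
  rows=[
    [[0, 0, 0.0005, 0.03], [0, 0, 0, 0.03], [0, 0, 0, 0.03], [0, 0, 0, 0], [0, 0, 0, 0]],
  ],
)

```text
time_s: 24.12
tcp_pos: [0.5631, -0.281, 0.1553]
ee_rot: [[0.08, -0.997, 0.002], [-0.997, -0.08, -0.004], [0.004, -0.002, -1.0]]
wrist_force: [-4.7, -0.3, 15.6]
gripper_width: 0.247
gripper_force: 30.0
```

```bash
python3 - <<'E'
from h import *
s=sense();print(s['tcp_pos'],np.degrees(np.arctan2(s['ee_rot'][1,0],s['ee_rot'][0,0])),s['wrist_force'],s['moment'],s['joints'].round(1))
E
```

```text
[ 0.56308765 -0.28098613  0.15531989] -85.38908207735628 [-4.74424296 -0.34141173 15.56779492] [-0.0100215   1.47642256  0.10052944] [-11.7  29.3  -9.    0.2 -51.5  16.2]
```

```bash
python3 - <<'E'
from h import *
a,m=snap('wrist','w7.png');b,mb=snap('scene','s7.png');c,mc=snap('top','t7.png')
A=cv2.resize(a[:,:,::-1],(500,375),interpolation=cv2.INTER_AREA)
u,v=pix(mb,(.563,-.28,.1),'scene').astype(int)
B=cv2.resize(b[max(v-60,0):v+40,u-45:u+45,::-1],(297,330),interpolation=cv2.INTER_CUBIC)
C=cv2.resize(a[170:300,190:370,::-1],(297,215),interpolation=cv2.INTER_CUBIC)
o=np.zeros((560,800,3),np.uint8);o[:375,:500]=A;o[:330,503:]=B;o[335:550,503:]=C
cv2.imwrite('pics/c7.png',o)
E
```

```text
(no output)
```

View pics/c7.png

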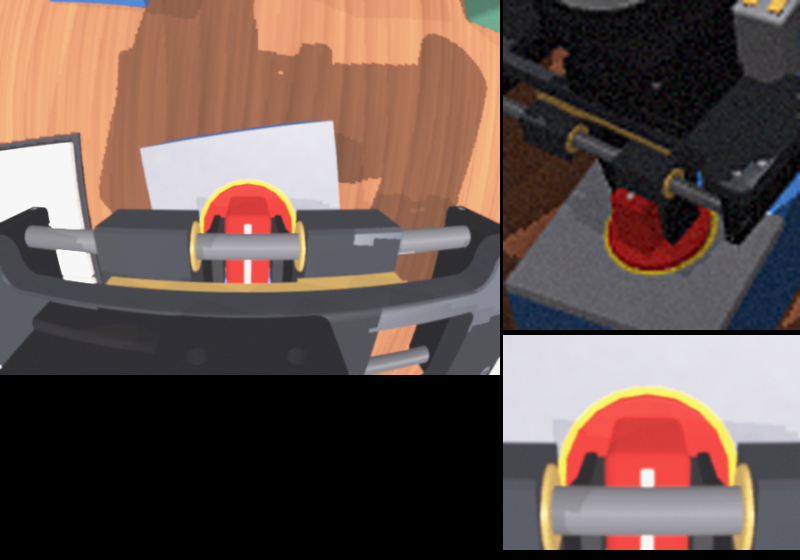

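The plug is flush, with its grip bar still aligned with the gripper. I'll turn slightly further to confirm the stop.

>>> jog_arm(
  rows=[
    [[0, 0, 0, 0.03], [0, 0, 0, 0.03], [0, 0, 0, 0], [0, 0, 0, 0]],
  ],
)

```text
time_s: 24.78
tcp_pos: [0.563, -0.2812, 0.1553]
ee_rot: [[0.023, -1.0, 0.002], [-1.0, -0.024, -0.004], [0.004, -0.002, -1.0]]
wrist_force: [-4.3, -1.5, 14.9]
gripper_width: 0.256
gripper_force: 30.0
```

```bash
python3 - <<'E'
from h import *
s=sense();print(s['tcp_pos'],np.degrees(np.arctan2(s['ee_rot'][1,0],s['ee_rot'][0,0])),s['wrist_force'],s['moment'],s['joints'].round(1),s['effort'].round(2))
a,m=snap('wrist','w8.png')
hsv=cv2.cvtColor(a,cv2.COLOR_RGB2HSV).astype(int)
w=(hsv[...,1]<60)&(hsv[...,2]>200)
for r in list(range(251,261,2))+list(range(284,300,3)):
  x=np.where(w[r,262:295])[0]+262
  if len(x):print(r,x[0],x[-1])
E
```

```text
[ 0.56302323 -0.28118549  0.15530684] -88.65345873714469 [-4.28546597 -1.52831638 14.94319414] [-0.3682117   1.5115968   0.82081409] [-11.7  29.3  -9.    0.3 -51.5  12.9] [  1.33 -33.23  13.28   0.99   1.47  -0.81]
253 272 279
255 272 279
257 272 279
259 273 279
293 274 280
296 274 280
299 274 280
```

The moment about z rose to 0.8 N·m, so the plug is at its stop. It is pressed flush with about 15 N and the pack is still standing, so I'm handing in.

```bash
python3 -c "
from station import *
print(finish_job())"
```

```text
the job is handed in; nothing more can be done
None
```

I handed the job in at about 25 s: the pack stands in the free bay, released, and the red plug is held flush at its clockwise stop, still gripped and pressed with about 15 N; the judge's verdict was not shown.

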